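# Close and lock a sprung access panel with a quarter-turn fastener

### The job

The access panel on top of the low grey instrument case stands ajar on its sprung hinge. Set a fingertip in the slot of the large round quarter-turn fastener, press the panel down shut and, while keeping it pressed, gently turn the fastener clockwise (seen from above) to its stop, so that the panel stays locked shut when you let go. Do not grasp or lift anything, and leave the things standing round the case where they are.

Things in the scene. Friction and masses are not known exactly. Their poses are not given: they have to be found in the camera images.
- case: Fixed low grey case, 240 (x) x 200 (y) x 95 mm high; origin centre of underside, front (vent slits) faces its -x. A 6 mm aluminium panel (212 deep, 196 wide) covers its open top; hinge axis at the far edge, along y through (x 100, z 95 mm); shut panel's top at z 101. A keeper bar sits inside, mid front wall.
- panel (a joint): Opening angle of the panel, rad: 0 = shut on the rim (hard stop), grows as the front edge rises. A spring holds it ajar at about 0.2; pressing it shut at the fastener takes 4 to 6 N downward, and it rises again if released unlocked. Once locked it may still rise to about 0.02.
- cam (a joint): Turn of the fastener, rad, growing clockwise from above: 0 to 0.3 = unlocked as found, slot roughly along the case's y; 1.57 = locked, hard stop, slot along the case's x. Takes about 0.1 N m, stays where left. From about 1.1 its tongue under the panel passes below the keeper bar, only if the panel is pressed to within 0.02 rad of shut; else it strikes the bar.
- dial (a point): Centre of the slot's floor on the fastener's axis (z); turns with it, slot along its y; white index mark at the -y end (right when unlocked, front when locked). Dark disc 104 mm across, 18 high on the panel; straight slot 40 wide across its middle, open-ended, 14 deep, floor 4 above the panel. Panel shut: at (x -40, y 0, z 105 mm) of the case, 140 in front of the hinge.
- vial_1: Small glass vial with black cap, 24 mm across, 48 high, in front of the case; loose. Origin at the centre of its underside.
- crucible: Small white porcelain crucible, 44 mm across, 36 high, beside the case's front right corner; loose. Origin at the centre of its underside.
- buffer_7: Small white bottle with green screw cap, 45 mm across, 92 high, left of the case; loose. Origin at the centre of its underside.
- timer: Flat bench timer, 66 x 66 x 20 mm, on the bench right of the case; loose. Origin at the centre of its underside.
- beaker_50: Small empty glass beaker, 48 mm across, 58 high, on the bench to the right; loose. Origin at the centre of its underside.
- dropper_amber: Small amber bottle with black cap, 34 mm across, 78 high, on the bench to the right; loose. Origin at the centre of its underside.

How it is judged:
On the way, in this order (a step that is already met when the one before it is completed fails the run):
1. the panel is pressed shut by the fingers with the fastener still unlocked (value of joint panel below 0.025 rad and value of joint cam below 1.3 rad and contact force between the fingers and case above 0.5 N), for 0.1 s.
2. the fastener is turned to its locked stop with the panel shut (value of joint panel below 0.035 rad and value of joint cam above 1.43 rad), for 0.1 s.
At the end, for the whole second after the job is handed in: The fastener is within 0.14 rad (8 degrees) of its locked stop and the panel, released, stays within 0.035 rad (7 mm at the front edge) of shut (all of step 2); the robot touches nothing.
It fails at once if the panel is lifted open further than its spring holds it (value of joint panel above 0.32 rad).
It fails at once if the fingers bear on the case or its fastener harder than 60 N (contact force between the fingers and case above 60 N).
It fails at once if a thing standing round the case is shifted or lifted by more than 20 mm (distance of any of vial_1, crucible, buffer_7, timer, beaker_50, dropper_amber from where it was at the start of the episode above 0.02 m).
It also fails if it takes over 42 s, if anything falls off the work surface, if the arm or the gripper's body presses on something with over 40 N, if the wrist force passes 120 N, or if a joint passes its speed limit or range.

### The arm

A 6-joint arm with a two-finger parallel gripper is mounted at the origin on a cart in front of the work surface, level with it; the furniture and walls round the work are solid. World frame = base frame: x ahead of the robot, y to its left, z up, the work surface at z = 0. Lengths are in m, angles in rad, forces in N, time in s.
With the tool pointing down it reaches from about 0.225 to 0.875 m from the base axis. Payload 3.4 kg.
Tool frame: the origin (TCP) lies where the fingers leave the gripper's body, on its centre line; the fingertips stand 73 mm ahead of it and the grasp point (between the pads) lies 54 mm ahead of it (manip.grip_point_offset is the distance from the TCP to the grasp point, in m); z points along the fingers, y is the line along which they close (so a half turn about z gives the same grasp; the last joint's range is limited). The gripper opens to 85 mm and grips with 20 to 120 N. Pads are 22 mm wide; open, the fingers measure 114 mm over their backs; the gripper's body (76 mm by 85 mm) begins 54 mm behind the grasp point. The pads swing forward as they close: fully open they stand 13 mm farther back than shut.
Start: joints at [1.095, 0.276, 1.505, -0, 1.361, -0.121], TCP at [0.2, 0.539, 0.304] pointing down, gripper open.
Joint ranges: [-2.89, 2.89], [-0.75, 2.08], [0.22, 2.7], [-1.18, 4.32], [0.11, 2.71], [-2.7, 2.7]. Speed limits (rad/s): [2.57, 2.57, 3.14, 3.14, 3.14, 3.14].

### API

Orientations are given as a unit quaternion [w, x, y, z].
In Python, from rig import sensors, cams, manip, spotter gives the robot as it stands.
- The arm moves only by the tool drive_tool, never from a script. Its argument "targets" is a list of rows, each a list of 4 numbers: the shift along the world's x, y, z in m, then the turn about the world's z in degrees. In form: [[dx, dy, dz, spin], ...]. A call has exactly 5 rows; each row shifts and turns the commanded pose from where the row before left it; what a row does not reach is not made up. A row lasts 1/8 s, in which the tool goes at most 62.5 mm and 10.7 degrees, less where a joint would pass 70% of its speed; a pose out of reach is approached as far as the arm can. A call is refused whole if a number of a shift passes 0.0625 or a number of a turn 10.7, either way. A call with a gripper value outside its range is refused whole. "jaw" is the finger opening in m, from 0 to 0.0854, set as the call begins (left out, the last holds). The fingers move at their own pace and stop on an object; "force" is the grip in N (left out, the last holds). Time passes only in rows, so rows that do not move let the fingers close, or fill a call up. It gives the time, the measured TCP pose, the force and the opening at its end, in the units of the state.
- sensors.get_state(): the state, without advancing time (a new reading comes with each control period).
- cams.get_image(name): name is "side" or "top"; returns a dict with "color" (384x512x3 uint8, red, green, blue), "intrinsics" (3x3 intrinsics, pixels), "R" (3x3) and "t" (3): a world point X has camera coordinates R X + t. Camera axes: x right, y down, z forward; pixel columns grow to the right and rows downward; lengths in m; the calibration is good to about 2 mm. A picture is of the moment at which its call begins. There is no depth.
- manip.sign_off(): hands the job in, once; it reports no verdict.
Trained networks look in the newest picture that a camera, given by its name, has taken for a name from the list of things; names that differ only in an ending like _2 or _b are one class to them, and where a whole thing is asked for, a point or a joint stands for the part that bears it (a point fixed in the world has none). Each returns a list of dicts, best first, with "score" (0 to 1); they miss things now and then, are a little off and sometimes report something else, mostly with a low value. They report only what shows in the picture. A call takes as long as a camera call.
- spotter.find_in(query, camera): "point" ([x, y, z] in m, in world coordinates, good to about 4 mm: the middle of the surface that is visible of it).
- spotter.landmark_of(query, camera): "point" ([x, y, z] in m, in world coordinates, good to about 4 mm: a listed point, or the origin of a listed thing).
The state is a dict: "clock": time; "qpos": joint angles; "qd": joint speeds; "effort": joint torques, N m; "position": TCP position; "ee_rot": TCP orientation; "contact_force": force on the tool from outside, world axes, zero at the start; "moment": the same for the moment, N m; "width": finger opening in m.
Only numpy, scipy, OpenCV 4.12 (cv2) and the standard library are available. Lean on these libraries where they do the work, as an engineer would, in place of code of your own. Each camera call takes 0.05 s, during which the arm holds its last target. There are 200 camera calls.

## Working session

There is one attempt and no reset: what is moved stays moved. The work goes in short steps, Python scripts to look and compute and a tool call to move; the robot and the scene stay as the last step left them, time stands still between calls to the robot, and variables do not carry over. Pictures are saved under pics/ and viewed, on a budget of 10 in all, crops included, one or two more only if the job needs it, and the job is handed in when it is done.

Besides the shell and the picture viewer there is one more tool, called after "Emit:" as name(argument=value, ...), one argument or row to a line, values as JSON. drive_tool: Moves the arm, as the interface text tells. Its arguments: {"type":"object","properties":{"targets":{"type":"array","items":{"type":"array","items":{"type":"number"}}},"jaw":{"type":"number"},"force":{"type":"number"}},"required":["targets"]}

```bash
mkdir -p pics; python3 - <<'E'
from rig import sensors, cams, manip, spotter
import cv2,numpy as np
s=sensors.get_state();print({k:np.round(v,3) for k,v in s.items()},manip.grip_point_offset)
for c in ("side","top"):
    im=cams.get_image(c);cv2.imwrite(f"pics/{c}0.png",im["color"][:,:,::-1])
    print(c,np.round(im["R"],3).tolist(),np.round(im["t"],3),np.round(im["intrinsics"],1).tolist())
    for q in ("dial","case","vial_1","crucible","buffer_7","timer","beaker_50","dropper_amber"):
        for f in (spotter.landmark_of,spotter.find_in)[:2 if q in("dial","case") else 1]:
            print(q,f.__name__,[(np.round(d["point"],3).tolist(),round(d["score"],2)) for d in f(q,c)[:2]])
E
```

```text
{'clock': np.float64(0.0), 'qpos': array([ 1.095,  0.277,  1.506, -0.   ,  1.361, -0.121]), 'qd': array([-0.   ,  0.001, -0.001, -0.003, -0.   ,  0.002]), 'effort': array([ 2.0000e-03, -4.1680e+01, -2.4581e+01,  0.0000e+00,  1.1000e-02,
       -0.0000e+00]), 'position': array([0.2  , 0.539, 0.303]), 'ee_rot': array([-0.   ,  0.176,  0.984, -0.001]), 'contact_force': array([-0.514, -0.392, -0.076]), 'moment': array([-0.009,  0.027,  0.012]), 'width': np.float64(0.085)} 0.0539
side [[0.999, 0.035, 0.01], [0.028, -0.57, -0.821], [-0.023, 0.821, -0.57]] [-0.538  0.103  1.208] [[461.9, 0.0, 252.0], [0.0, 461.9, 195.5], [0.0, 0.0, 1.0]]
dial call []
dial call [([0.516, 0.197, 0.137], 0.56)]
case call [([0.555, 0.213, -0.003], 0.82)]
case call [([0.55, 0.146, 0.099], 0.91)]
vial_1 call [([0.405, 0.26, 0.003], 0.48)]
crucible call [([0.466, 0.075, 0.004], 0.48)]
buffer_7 call []
timer call [([0.398, -0.083, -0.001], 0.84)]
beaker_50 call [([0.505, -0.215, 0.0], 0.85)]
dropper_amber call [([0.592, -0.295, -0.001], 0.93)]
top [[-0.01, -1.0, -0.006], [-0.983, 0.011, -0.181], [0.181, 0.005, -0.984]] [0.062 0.544 1.132] [[388.5, 0.0, 260.6], [0.0, 388.5, 190.3], [0.0, 0.0, 1.0]]
dial call [([0.526, 0.21, 0.134], 0.73), ([0.405, 0.263, 0.002], 0.56)]
dial call [([0.525, 0.208, 0.138], 0.88)]
case call [([0.556, 0.209, 0.002], 0.57)]
case call [([0.539, 0.205, 0.117], 0.68), ([0.541, 0.208, 0.127], 0.6)]
vial_1 call [([0.405, 0.262, 0.001], 0.53)]
crucible call [([0.5, -0.215, -0.005], 0.65), ([0.471, 0.074, -0.0], 0.44)]
buffer_7 call [([0.5, 0.36, -0.0], 0.61)]
timer call [([0.403, -0.082, -0.004], 0.78)]
beaker_50 call [([0.501, -0.215, -0.003], 0.56)]
dropper_amber call [([0.589, -0.293, 0.005], 0.46)]
```

View pics/top0.png

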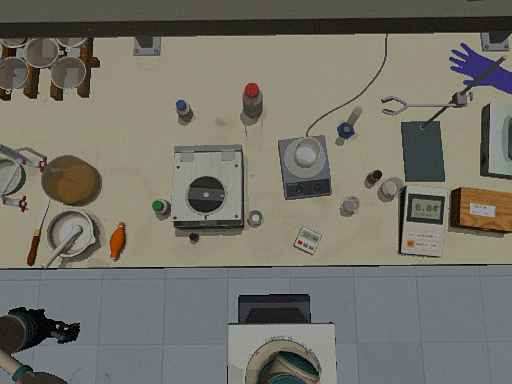

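View pics/side0.png

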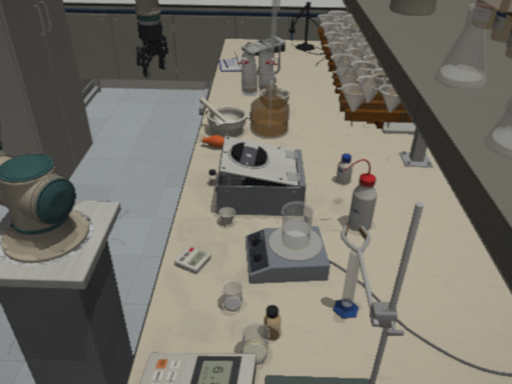

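Top view: the case is around (208,188) px, its disc around (207,195), with the slot nearly horizontal (along case y). The vial is at (194,238), the crucible at (256,218) and the green-capped buffer bottle at (161,207). I'll enlarge the top view to get yaw and slot angle.

```bash
python3 - <<'E'
import cv2
im=cv2.imread("pics/top0.png")[135:250,145:275]
cv2.imwrite("pics/crop1.png",cv2.resize(im,None,fx=5,fy=5,interpolation=cv2.INTER_CUBIC))
E
```

```text
(no output)
```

View pics/crop1.png

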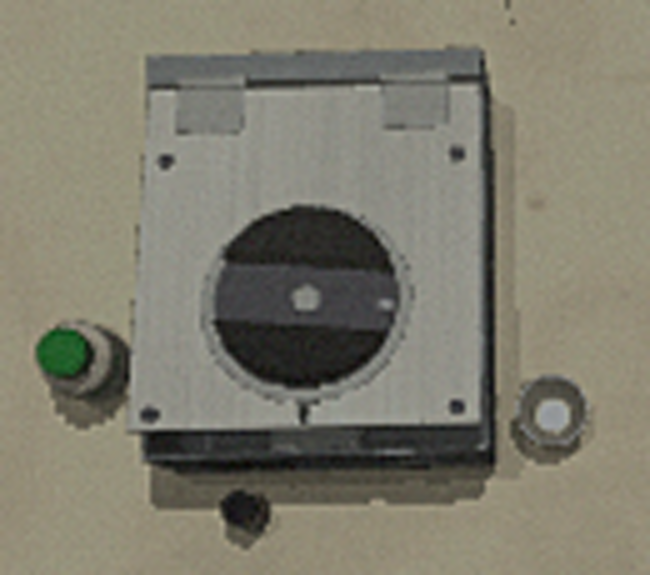

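```bash
python3 - <<'E'
from rig import cams
import numpy as np
im=cams.get_image("top");K,R,t=[np.array(im[k]) for k in("intrinsics","R","t")]
def bp(u,v,z):
    d=R.T@np.linalg.inv(K)@[u,v,1];c=-R.T@t;return c+d*(z-c[2])/d[2]
px=lambda a,b:(145+a/5-.4,135+b/5-.4)
print("dial",bp(*px(306,297),.133))
a=bp(*px(217,291),.135);b=bp(*px(396,300),.135);print("slot yaw",np.degrees(np.arctan2(*(a-b)[:2][::1])), "ends",a,b)
a=bp(*px(147,86),.101);b=bp(*px(482,80),.101);print("hinge edge",a,b)
a=bp(*px(150,414),.145);b=bp(*px(457,406),.145);print("screws",a,b)
E
```

```text
dial [0.52005315 0.21056479 0.133     ]
slot yaw 3.5455852150576064 ends [0.52368579 0.26050806 0.135     ] [0.51743129 0.15956595 0.135     ]
hinge edge [0.65369249 0.31162406 0.101     ] [0.65504361 0.11297232 0.101     ]
screws [0.45334507 0.29393129 0.145     ] [0.45597869 0.12445325 0.145     ]
```

Emit:
drive_tool(
  targets=[
    [0.05,-0.05,0,4],
    [0.05,-0.05,0,4],
    [0.05,-0.05,0,4],
    [0.05,-0.05,0,4],
    [0.05,-0.05,0,0],
  ],
  jaw=0.06,
)

```text
clock: 1.78
position: [0.422, 0.3168, 0.3042]
ee_rot: [0.0, 0.038, 0.999, 0.0]
contact_force: [0.7, 0.8, -0.2]
width: 0.0602
```

Emit:
drive_tool(
  targets=[
    [0.034,-0.04,0,0],
    [0.034,-0.039,0,0],
    [0,0,-0.03,0.7],
    [0,0,-0.03,0],
    [0,0,0,0],
  ],
)

```text
clock: 2.4
position: [0.4875, 0.2385, 0.2419]
ee_rot: [-0.003, 0.032, 0.999, -0.001]
contact_force: [0.2, -1.1, 0.2]
width: 0.0598
```

```bash
python3 - <<'E'
from rig import cams,sensors
import cv2,numpy as np
s=sensors.get_state();print(s["position"],s["ee_rot"],s["qpos"])
a=cams.get_image("top")["color"][120:260,130:290,::-1];b=cams.get_image("side")["color"][90:230,180:340,::-1]
cv2.imwrite("pics/s1.png",cv2.resize(np.hstack([a,b]),None,fx=2.5,fy=2.5,interpolation=cv2.INTER_CUBIC))
E
```

```text
[0.48751732 0.23853643 0.24189413] [-2.53325861e-03  3.19175263e-02  9.99486881e-01 -9.09926560e-04] [ 3.26781546e-01  2.72670324e-01  1.67043931e+00  7.99580887e-05
  1.20386596e+00 -1.18019754e+00]
```

View pics/s1.png

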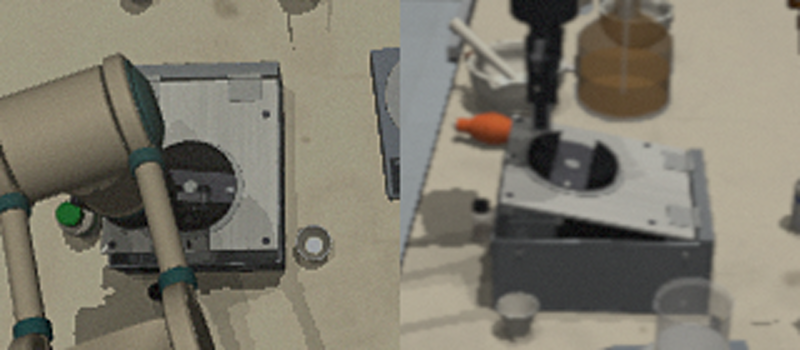

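The gripper stopped about 30 mm short in x and y, above the left-front side of the dial. I'll correct for that.

Emit:
drive_tool(
  targets=[
    [0.015,-0.014,0,0],
    [0.0155,-0.0145,0,0],
    [0,0,0,0],
    [0,0,0,0],
    [0,0,0,0],
  ],
)

```text
clock: 3.12
position: [0.5189, 0.2109, 0.2439]
ee_rot: [-0.0, 0.032, 1.0, 0.0]
contact_force: [-0.1, 0.8, 0.4]
width: 0.0599
```

```bash
python3 - <<'E'
from rig import cams,sensors
import cv2,numpy as np
s=sensors.get_state();print(s["position"],s["ee_rot"],s["contact_force"],s["moment"])
a=cams.get_image("top")["color"][120:260,130:290,::-1];b=cams.get_image("side")["color"][90:230,180:340,::-1]
cv2.imwrite("pics/s2.png",cv2.resize(np.hstack([a,b]),None,fx=2.5,fy=2.5,interpolation=cv2.INTER_CUBIC))
E
```

```text
[0.51890401 0.21086269 0.24391362] [-2.16338746e-04  3.16054732e-02  9.99500389e-01  1.39884343e-04] [-0.1071797   0.79221049  0.42258143] [ 0.00202672 -0.0149788  -0.00671865]
```

View pics/s2.png

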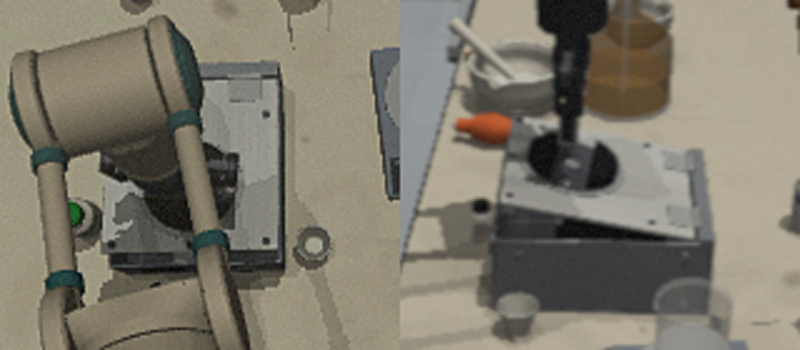

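The fingers are now over the slot, and both views agree with the numbers. Descending in steps.

Emit:
drive_tool(
  targets=[
    [0,0,-0.012,0],
    [0,0,-0.012,0],
    [0,0,-0.01,0],
    [0,0,-0.003,0],
    [0,0,0,0],
  ],
)

```text
clock: 3.85
position: [0.5192, 0.2107, 0.2066]
ee_rot: [-0.0, 0.032, 0.999, -0.0]
contact_force: [0.8, -0.4, -0.3]
width: 0.0602
```

Emit:
drive_tool(
  targets=[
    [0,0,-0.004,0],
    [0,0,-0.004,0],
    [0,0,-0.004,0],
    [0,0,0,0],
    [0,0,0,0],
  ],
)

```text
clock: 4.47
position: [0.5194, 0.2107, 0.1948]
ee_rot: [0.0, 0.032, 0.999, 0.0]
contact_force: [-0.3, 0.5, -0.9]
width: 0.0601
```

Emit:
drive_tool(
  targets=[
    [0,0,-0.004,0],
    [0,0,-0.004,0],
    [0,0,-0.003,0],
    [0,0,0,0],
    [0,0,0,0],
  ],
)

```text
clock: 5.1
position: [0.5195, 0.2107, 0.1838]
ee_rot: [0.0, 0.032, 0.999, 0.0]
contact_force: [-2.3, -0.7, 2.3]
width: 0.0603
```

Emit:
drive_tool(
  targets=[
    [0,0,-0.003,0],
    [0,0,-0.003,0],
    [0,0,0,0],
    [0,0,0,0],
    [0,0,0,0],
  ],
)

```text
clock: 5.72
position: [0.5192, 0.2107, 0.1778]
ee_rot: [-0.0, 0.032, 0.999, 0.0]
contact_force: [-2.2, 0.8, 2.5]
width: 0.0601
```

Emit:
drive_tool(
  targets=[
    [-0.002,0,-0.002,0],
    [-0.001,0,-0.002,0],
    [0,0,0,0],
    [0,0,0,0],
    [0,0,0,0],
  ],
)

```text
clock: 6.35
position: [0.5168, 0.211, 0.1742]
ee_rot: [0.001, 0.032, 0.999, 0.0]
contact_force: [3.1, 0.2, 4.3]
width: 0.06
```

Emit:
drive_tool(
  targets=[
    [0,0,-0.002,0],
    [0,0,-0.002,0],
    [0,0,0,0],
    [0,0,0,0],
    [0,0,0,0],
  ],
)

```text
clock: 6.98
position: [0.5167, 0.211, 0.1723]
ee_rot: [0.001, 0.032, 0.999, 0.0]
contact_force: [-0.0, -1.4, 17.5]
width: 0.0599
```

The panel is shut with about 17 N of press. Turning clockwise gently.

Emit:
drive_tool(
  targets=[
    [0,0,0,-4],
    [0,0,0,-4],
    [0,0,0,-4],
    [0,0,0,-4],
    [0,0,0,-4],
  ],
)

```text
clock: 7.6
position: [0.5166, 0.2104, 0.1723]
ee_rot: [0.001, 0.206, 0.979, 0.0]
contact_force: [-0.5, -2.9, 17.6]
width: 0.0603
```

Emit:
drive_tool(
  targets=[
    [0,0,0,-4],
    [0,0,0,-4],
    [0,0,0,-4],
    [0,0,0,-4],
    [0,0,0,0],
  ],
)

```text
clock: 8.22
position: [0.5164, 0.21, 0.1723]
ee_rot: [0.001, 0.339, 0.941, -0.0]
contact_force: [0.1, -4.2, 18.2]
width: 0.0601
```

```bash
cat > st.py <<'E'
from rig import sensors
import numpy as np
s=sensors.get_state();w,x,y,z=s["ee_rot"]
print("heading",np.degrees(2*np.arctan2(y,x))-90,s["position"].round(4) if hasattr(s["position"],'round') else s["position"],np.round(s["contact_force"],1),np.round(s["moment"],2))
E
python3 st.py
```

```text
heading 50.35703222794697 [0.5164 0.21   0.1723] [ 0.1 -4.2 18.2] [-0.74  0.06 -0.1 ]
```

Emit:
drive_tool(
  targets=[
    [0,0,0,-4],
    [0,0,0,-4],
    [0,0,0,-4],
    [0,0,0,-4],
    [0,0,0,-4],
  ],
)

```text
clock: 8.85
position: [0.5161, 0.2096, 0.1723]
ee_rot: [0.001, 0.498, 0.867, -0.001]
contact_force: [-1.5, -6.0, 19.7]
width: 0.0601
```

Emit:
drive_tool(
  targets=[
    [0,0,0,-4],
    [0,0,0,-4],
    [0,0,0,-4],
    [0,0,0,-4],
    [0,0,0,-4],
  ],
)

```text
clock: 9.48
position: [0.5156, 0.2094, 0.1723]
ee_rot: [0.001, 0.641, 0.768, -0.001]
contact_force: [-3.2, -6.7, 20.6]
width: 0.0602
```

```bash
python3 st.py
```

```text
heading 10.29632648053078 [0.5156 0.2094 0.1723] [-3.2 -6.7 20.6] [-1.    0.34  0.12]
```

Emit:
drive_tool(
  targets=[
    [0,-0.0005,0,-3],
    [0,-0.0005,0,-3],
    [0,0,0,-3],
    [0,0,0,-3],
    [0,0,0,0],
  ],
)

```text
clock: 10.1
position: [0.5155, 0.2097, 0.1723]
ee_rot: [-0.0, 0.717, 0.697, 0.0]
contact_force: [-1.6, -1.3, 19.9]
width: 0.0601
```

```bash
python3 st.py
```

```text
heading -1.6384203590783528 [0.5155 0.2097 0.1723] [-1.6 -1.3 19.9] [-0.39  0.37 -0.08]
```

Emit:
drive_tool(
  targets=[
    [0,0,0,-3],
    [0,0,0,-3],
    [0,0,0,0],
    [0,0,0,0],
    [0,0,0,0],
  ],
)

```text
clock: 10.72
position: [0.5159, 0.21, 0.1723]
ee_rot: [-0.0, 0.753, 0.658, 0.001]
contact_force: [-1.2, -1.4, 17.8]
width: 0.06
```

```bash
python3 st.py
python3 - <<'E'
from rig import cams
import cv2,numpy as np
a=cams.get_image("top")["color"][120:260,130:290,::-1];b=cams.get_image("side")["color"][90:230,180:340,::-1]
cv2.imwrite("pics/s3.png",cv2.resize(np.hstack([a,b]),None,fx=2.5,fy=2.5,interpolation=cv2.INTER_CUBIC))
E
```

```text
heading -7.645596679933021 [0.5159 0.21   0.1723] [-1.2 -1.4 17.8] [-0.21  0.28  0.02]
```

View pics/s3.png

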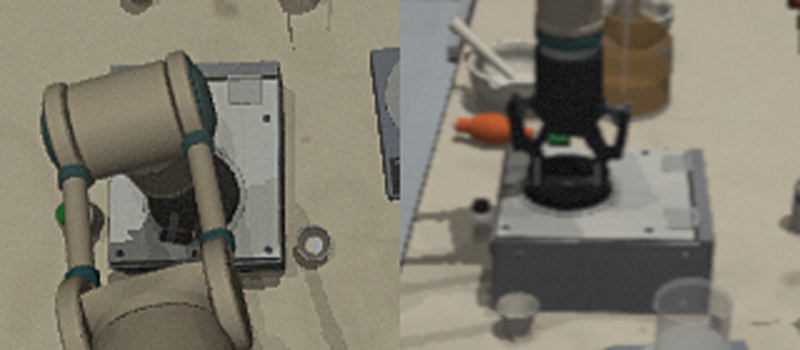

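The side view shows the panel shut and the fingers in the slot, with the disc around (568,180) px. There's no stop torque yet, so I'll keep turning.

Emit:
drive_tool(
  targets=[
    [0,0,0,-2],
    [0,0,0,-2],
    [0,0,0,0],
    [0,0,0,0],
    [0,0,0,0],
  ],
)

```text
clock: 11.45
position: [0.5161, 0.21, 0.1723]
ee_rot: [0.0, 0.775, 0.632, 0.001]
contact_force: [-1.0, -2.3, 18.0]
width: 0.0603
```

```bash
python3 st.py
```

```text
heading -11.61590723528991 [0.5161 0.21   0.1723] [-1.  -2.3 18. ] [-0.2   0.24  0.14]
```

Emit:
drive_tool(
  targets=[
    [0,0,0,-2],
    [0,0,0,-1],
    [0,0,0,0],
    [0,0,0,0],
    [0,0,0,0],
  ],
)

```text
clock: 12.08
position: [0.5164, 0.2106, 0.1723]
ee_rot: [-0.0, 0.791, 0.612, 0.001]
contact_force: [-0.4, 1.1, 17.5]
width: 0.0602
```

```bash
python3 st.py
python3 - <<'E'
from rig import cams
import cv2,numpy as np
a=cams.get_image("side")["color"][120:240,200:320,::-1]
cv2.imwrite("pics/s4.png",cv2.resize(a,None,fx=5,fy=5,interpolation=cv2.INTER_CUBIC))
E
```

```text
heading -14.580188012716448 [0.5164 0.2106 0.1723] [-0.4  1.1 17.5] [0.09 0.17 0.44]
```

View pics/s4.png

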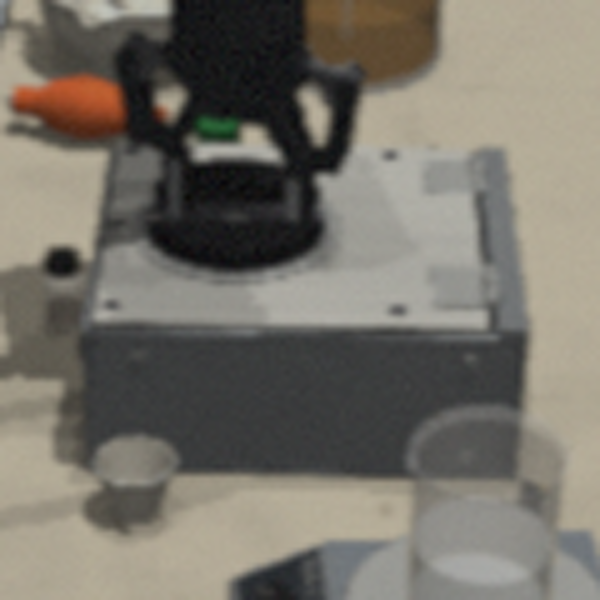

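The turning moment jumped to 0.44 N m at −14.6°, which is the 0.6° stop plus the finger play in the slot, so it's at the stop. One more degree to confirm, then I'll unwind slightly and lift.

Emit:
drive_tool(
  targets=[
    [0,0,0,-1],
    [0,0,0,0],
    [0,0,0,0],
    [0,0,0,0],
    [0,0,0,0],
  ],
)

```text
clock: 12.75
position: [0.5165, 0.2107, 0.1723]
ee_rot: [0.0, 0.796, 0.606, 0.001]
contact_force: [-0.8, 0.8, 17.0]
width: 0.06
```

```bash
python3 st.py
```

```text
heading -15.455886959733505 [0.5165 0.2107 0.1723] [-0.8  0.8 17. ] [0.21 0.21 1.03]
```

Emit:
drive_tool(
  targets=[
    [0,0,0.001,1],
    [0,0,0.001,2],
    [0,0,0.002,1],
    [0,0,0.004,0],
    [0,0,0.005,0],
  ],
)

```text
clock: 13.38
position: [0.5148, 0.2096, 0.182]
ee_rot: [-0.001, 0.775, 0.632, -0.002]
contact_force: [-0.3, -0.3, -0.7]
width: 0.0605
```

Emit:
drive_tool(
  targets=[
    [0,0,0.01,0],
    [0,0,0.02,0],
    [0,0,0.03,0],
    [0,0,0.03,0],
    [0,0,0.03,0],
  ],
)

```text
clock: 14.0
position: [0.5159, 0.2095, 0.3043]
ee_rot: [0.0, 0.775, 0.632, -0.0]
contact_force: [0.2, 0.4, -0.2]
width: 0.0598
```

Emit:
drive_tool(
  targets=[
    [-0.02,0.04,0,0],
    [-0.03,0.05,0,0],
    [-0.03,0.05,0,0],
    [-0.03,0.05,0,0],
    [0,0,0,0],
  ],
)

```text
clock: 14.62
position: [0.4037, 0.4025, 0.3033]
ee_rot: [-0.001, 0.773, 0.634, -0.0]
contact_force: [0.2, -0.2, -0.5]
width: 0.06
```

```bash
python3 st.py
python3 - <<'E'
from rig import cams,spotter
import cv2,numpy as np
a=cams.get_image("top")["color"][120:260,130:290,::-1];b=cams.get_image("side")["color"][90:230,180:340,::-1]
print([(np.round(d["point"],3),d["score"]) for c in("top","side") for d in spotter.landmark_of("dial",c)[:1]])
for q in ("vial_1","crucible","buffer_7"): print(q,[np.round(d["point"],3) for c in("top","side") for d in spotter.landmark_of(q,c)[:1]])
cv2.imwrite("pics/s5.png",cv2.resize(np.hstack([a,b]),None,fx=2.5,fy=2.5,interpolation=cv2.INTER_CUBIC))
E
```

```text
heading -11.315744297890362 [0.4037 0.4025 0.3033] [ 0.2 -0.2 -0.5] [-0.05 -0.04 -0.02]
[(array([0.517, 0.214, 0.107]), 0.77), (array([0.514, 0.21 , 0.106]), 0.61)]
vial_1 [array([0.405, 0.261, 0.001]), array([0.406, 0.26 , 0.002])]
crucible [array([0.468, 0.073, 0.003]), array([0.466, 0.073, 0.005])]
buffer_7 [array([ 0.503,  0.363, -0.002])]
```

View pics/s5.png

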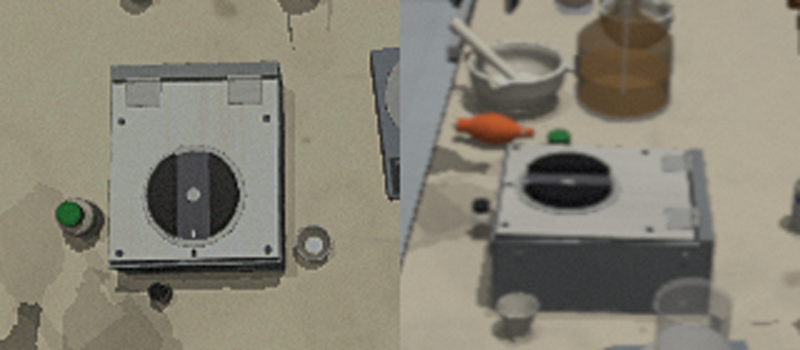

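The slot now lies along the case's x axis with its mark at the front (193,233), next to the panel's mark. The panel is shut with the dial at z ≈ 0.106, and the arm is clear. Handing in.

```bash
python3 -c "
from rig import manip
print(manip.sign_off())"
```

```text
the job is handed in; nothing more can be done
None
```

The panel is locked shut, and I handed the job in at about 15 s of the 42 s allowed. I set both fingertips, opened to 60 mm, in the slot and pressed the panel shut with about 17–20 N. I then turned clockwise until the moment rose from about 0.1 to 1.0 N m at the stop, unwound slightly and lifted clear.

**Last checks before hand-in:**
- **Fastener:** the slot lies along the case's x axis, with its index mark at the front, next to the panel's mark.
- **Panel:** with the gripper released, both cameras put the dial at z 0.106–0.107 m, against 0.105 m when shut.
- **Things round the case:** the vial, crucible and buffer bottle read within about 4 mm of where they started, which is the detectors' own error. I did not measure the timer, beaker and amber bottle again, but the arm never went near them.
- **Arm:** it is clear of everything, with contact force near zero.

No check failed. Two readings were off along the way: the first approach stopped about 30 mm short and was corrected before I went down, and the side camera missed the dial point in the first look and the buffer bottle in both.

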